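# Pack the stamp case and tuck its lid

## Robot

A 7-joint arm with a two-finger parallel gripper is mounted at the origin on the work surface. World frame = base frame: x ahead of the robot, y to its left, z up, the work surface at z = 0. Lengths are in m, angles in rad, forces in N, time in s.
With the tool pointing down it reaches from about 0.4 to 0.85 m from the base axis. Payload 10.4 kg.
Tool frame: the origin (TCP) lies midway between the tips of the shut fingers; the grasp point (between the pads) lies r.grip_point_offset behind it (r.grip_point_offset is the distance from the TCP to the grasp point, in m); z points along the fingers, y is the line along which they close (so a half turn about z gives the same grasp; the last joint's range is limited). The gripper opens to 87 mm and grips with 3 to 60 N. Pads are 19 mm wide; open, the fingers measure 117 mm over their backs; the gripper's body (75 mm by 190 mm) begins 51 mm behind the grasp point.
Start: joints at [1.271, 0.332, -0.065, 1.46, 0.022, 1.35, -0.088], TCP at [0.171, -0.601, 0.223] pointing down, gripper open.
Joint ranges: [-2.6, 2.6], [-0.5, 2.12], [-1.47, 1.34], [0.16, 2.42], [-1.27, 4.41], [0.06, 2.06], [-2.6, 2.6]. Speed limits (rad/s): [2.22, 2.22, 2.79, 2.79, 3.14, 3.14, 3.14].

## Interface

Orientations are given as a unit quaternion [x, y, z, w].
In Python, from bench import r gives the robot as it stands.
- The arm moves only by the tool play_rows, never from a script. Its arguments are lists of equal length, an entry for each row: "claw": the closure, from 0 (fully open) to 1 (shut); "delta_pos": the shift along the tool's x, y, z scaled (see below), a list of three; "delta_rot": the turn, a rotation vector about the tool's x, y, z scaled (see below), a list of three. A call has 1 to 8 rows; each row shifts and turns the commanded pose from where the row before left it, along the tool's axes as they then stand; what a row does not reach is not made up. The controller multiplies each number of a shift by 200 mm and each number of a turn by pi rad. A row lasts 1/10 s, in which the tool goes at most 50 mm and 8.59 degrees, less where a joint would pass 70% of its speed; a pose out of reach is approached as far as the arm can. A call with a number of a shift or a turn outside -1 to 1 is refused whole. A call with a gripper value outside its range is refused whole. The fingers move at their own pace and stop on an object; "squeeze" is the grip in N (left out, the last holds). Time passes only in rows, so rows that do not move let the fingers close. It gives the time, the measured TCP pose, the force, the opening and the grip force at its end, in the units of the state.
- r.read_state(): the state, without advancing time (a new reading comes with each control period).
- r.camera(name): name is "scene" or "side" or "wrist"; returns a dict with "pixels" (420x560x3 uint8, red, green, blue), "camera_matrix" (3x3 intrinsics, pixels), "cam_to_world" (4x4, takes a point from camera to world coordinates); the wrist camera has in their place "hand_eye" (4x4, takes a point from camera to tool coordinates, whose origin is the TCP and whose axes are the flange's). Camera axes: x right, y up, looking along -z (the intrinsics and any distortion apply to the point x, -y, -z); pixel columns grow to the right and rows downward; lengths in m; the calibration is good to about 2 mm. The wrist camera is an equidistant fisheye: a pixel r from the principal point sees the ray r / f radians off the axis. A picture is of the moment at which its call begins: read the wrist's pose just before it. There is no depth.
- r.close_job(): hands the job in; it is judged then, once.
The state is a dict: "time": time; "joint_positions": joint angles; "joint_vel": joint speeds; "joint_torque": joint torques, N m; "ee_pos": TCP position; "eef_rot": TCP orientation; "ft_force": force on the tool from outside, world axes, zero at the start; "torque": the same for the moment, N m; "width": finger opening in m; "grip_force": force on a finger pad.
Only numpy, scipy, OpenCV 4.12 (cv2) and the standard library are available. Lean on these libraries where they do the work, as an engineer would, in place of code of your own. Each camera call takes 0.05 s, during which the arm holds its last target. There are 200 camera calls.

## Task

Pack the small wooden stamp case: lay the green separator board flat inside, on top of the steel-faced block that is already there, then set the brass-faced block, brass side up, flat on the separator; set them down rather than dropping them. Then swing the lid fully shut so that its brass tab drops inside the end wall, and leave the other things on the bench where they are.

Things in the scene. Friction and masses are not known exactly. Their poses are not given: they have to be found in the camera images.
- case: Dark wooden open case, fixed, outside 86 (x) x 176 (y) x 55 mm; origin: centre of its underside; lid hinged at its +y end. Walls and floor 6 mm thick, inside 74 x 164 mm. In the middle of each long side a finger cut-out, 64 mm long (y -32 to 32), open from the rim down to 10 mm: fingers holding a thing by its long edges pass through.
- lid (a joint): Lid angle in rad: 0 shut, 1.57 standing upright, more when it leans outwards beyond the case's +y end (at most 2.35). A stiff hinge holds it wherever it is left; pushing it near its free edge takes about 1 to 3 N.
- lid_hinge (a point): Fixed point on the middle of the hinge line at the case's +y end, 57.5 mm above the bench (88 mm from the case's origin along y); its axes are those of the case, the hinge line runs along x.
- lid_edge (a point): Middle of the lid's free edge, 176 mm from the hinge line. The lid is a mid-brown panel 86 x 176 x 5 mm; on its inner face, 163 to 168 mm from the hinge, a brass tab 56 mm wide, 18 mm deep. Shut, the tab hangs 2 mm inside the case's -y end wall, down to 37 mm above the bench: the upper block must keep 8 mm clear of that wall.
- separator: Green rigid board 64 (x) x 144 (y) x 6 mm, 50 g; origin: centre of its underside. It starts on a fixed pale wooden rest, 46 x 110 x 18 mm high, along the board: its long edges overhang 9 mm, so it can be gripped from above across its 64 mm width. On the lower block its underside is 26 mm above the bench.
- upper_block: Brass-faced stamp block: wooden block 60 (x) x 120 (y) x 18 mm with a brass plate on top, about 0.22 kg; origin: centre of its underside. Starts on the bench. On the separator in the case its underside is 32 mm above the bench.
- lower_block: Steel-faced stamp block, 60 (x) x 140 (y) x 20 mm, already lying in the case on its floor; origin at the centre of its underside.
- mallet: Bystander: wooden mallet 235 mm long, lying beyond the case; origin under its handle's front end, x from the handle to the head, 54 mm high.
- tape_roll: Bystander: blue roll of tape, 68 mm across, 25 mm high, lying flat; origin at the centre of its underside.
- tool_cup: Bystander: pale wooden cup, 76 mm across, 95 mm high; origin at the centre of its underside.
- screwdriver: Bystander: red-handled screwdriver, about 200 mm long, lying along its x axis, beyond the case; origin at its underside near the middle.
- ink_can: Bystander: blue-banded can, 72 mm across, 75 mm high; origin at the centre of its underside.
- punch_block: Bystander: wooden block 60 x 90 x 57 mm with steel punches; origin at the centre of its underside.
- paperweight: Bystander: dark steel disc, 60 mm across, 35 mm high; origin at the centre of its underside.

How it is judged:
By the outcome, as a careful person would: the job done as asked, in the order asked, and still so for the second after the job is handed in, with the robot touching nothing.
It also fails if it takes over 67 s, if anything falls off the work surface, if the arm or the gripper's body presses on something with over 40 N, if the wrist force passes 120 N, or if a joint passes its speed limit or range.

## Working session

There is one attempt and no reset: what is moved stays moved. The work goes in short steps, Python scripts to look and compute and a tool call to move; the robot and the scene stay as the last step left them, time stands still between calls to the robot, and variables do not carry over. Pictures are saved under pics/ and viewed, at most 12 in all, crops included, and the job is handed in when it is done.

Besides the shell and the picture viewer there is one more tool, called by a JSON object that holds its "fn" and its "kwargs". play_rows: Moves the arm, as the interface text tells. Shifts and turns lie within -1 to 1; 1 stands for 200 mm of shift or pi rad of turn. Its arguments: {"type":"object","properties":{"claw":{"type":"array"},"delta_pos":{"type":"array"},"delta_rot":{"type":"array"},"squeeze":{"type":"number"}},"required":["claw","delta_pos","delta_rot"]}

```bash
ls; mkdir -p pics; cat > h.py <<'E'
import numpy as np,cv2
from scipy.spatial.transform import Rotation as R
from bench import r
def snap(n):
    s=r.read_state(); c=r.camera(n); K=np.array(c["camera_matrix"])
    if n=="wrist":
        T=np.eye(4);T[:3,:3]=R.from_quat(s["eef_rot"]).as_matrix();T[:3,3]=s["ee_pos"]
        M=T@np.array(c["hand_eye"])
    else: M=np.array(c["cam_to_world"])
    return dict(n=n,im=np.array(c["pixels"])[:,:,::-1].copy(),K=K,M=M)
def rays(c,uv):
    uv=np.atleast_2d(np.array(uv,float));K=c["K"]
    x=(uv[:,0]-K[0,2])/K[0,0];y=(uv[:,1]-K[1,2])/K[1,1]
    if c["n"]=="wrist":
        t=np.hypot(x,y);k=np.sinc(t/np.pi);d=np.c_[x*k,-y*k,-np.cos(t)]
    else: d=np.c_[x,-y,-np.ones(len(x))]
    return c["M"][:3,3],d@c["M"][:3,:3].T
def onz(c,uv,z):
    o,d=rays(c,uv);return o+d*((z-o[2])/d[:,2])[:,None]
def proj(c,P):
    P=np.atleast_2d(P);p=(P-c["M"][:3,3])@c["M"][:3,:3];K=c["K"]
    x,y,z=p[:,0],-p[:,1],-p[:,2]
    if c["n"]=="wrist":
        q=np.hypot(x,y);t=np.arctan2(q,z);s=t/np.maximum(q,1e-9);x,y=x*s,y*s
    else:x,y=x/z,y/z
    return np.c_[x*K[0,0]+K[0,2],y*K[1,1]+K[1,2]]
def tri(c1,p1,c2,p2):
    A=np.zeros((3,3));b=np.zeros(3)
    for c,p in((c1,p1),(c2,p2)):
        o,d=rays(c,p);d=d[0]/np.linalg.norm(d[0]);Q=np.eye(3)-np.outer(d,d);A+=Q;b+=Q@o
    return np.linalg.solve(A,b)
E
cat > a.py <<'E'
from h import *
import pickle
s=r.read_state();print(s,r.grip_point_offset)
C={}
for n in("scene","side","wrist"):
    C[n]=snap(n);cv2.imwrite(f"pics/{n}0.png",C[n]["im"]);print(n,C[n]["K"].tolist(),C[n]["M"].round(3).tolist())
pickle.dump(C,open("c0.pkl","wb"))
E
python3 a.py
```

```text
pics
{'time': 0.0, 'joint_positions': array([ 1.27142888,  0.33288885, -0.06470243,  1.46094551,  0.02157927,
        1.34991209, -0.08854037]), 'joint_vel': array([-1.14756835e-04, -1.07269612e-03, -8.30472551e-04, -1.69962413e-04,
       -5.95889371e-04, -2.20925834e-04, -3.93536176e-05]), 'joint_torque': array([ 9.24808091e-06, -6.23243737e+01,  2.48102011e-02, -3.89897239e+01,
       -6.12826715e-02,  4.00313688e-02,  1.35512933e-04]), 'ee_pos': array([ 0.17067342, -0.60083345,  0.22174134]), 'eef_rot': array([ 9.90441466e-01,  1.37931759e-01, -1.23964020e-04, -7.19018556e-04]), 'ft_force': array([-0.16489247,  0.41034548, -0.51565665]), 'torque': array([0.04727309, 0.03736918, 0.02978754]), 'grip_force': 0.0, 'width': 0.08714236348491301} 0.0187
scene [[413.6290331339725, 0.0, 287.49289324078285], [0.0, 413.6290331339725, 208.030827282798], [0.0, 0.0, 1.0]] [[0.701, -0.481, 0.527, 1.227], [0.713, 0.462, -0.527, -0.705], [0.01, 0.745, 0.667, 0.931], [0.0, 0.0, 0.0, 1.0]]
side [[386.6433224467962, 0.0, 281.9221968975362], [0.0, 386.6433224467962, 217.45343966597525], [0.0, 0.0, 1.0]] [[-0.983, 0.087, -0.163, 0.376], [-0.183, -0.573, 0.799, 0.927], [-0.024, 0.815, 0.579, 0.762], [0.0, 0.0, 0.0, 1.0]]
wrist [[325.19226210127806, 0.0, 279.950510678143], [0.0, 325.19226210127806, 211.10551002292354], [0.0, 0.0, 1.0]] [[0.275, 0.923, 0.268, 0.244], [-0.962, 0.264, 0.075, -0.58], [-0.001, -0.279, 0.96, 0.384], [0.0, 0.0, 0.0, 1.0]]
```

View pics/scene0.png

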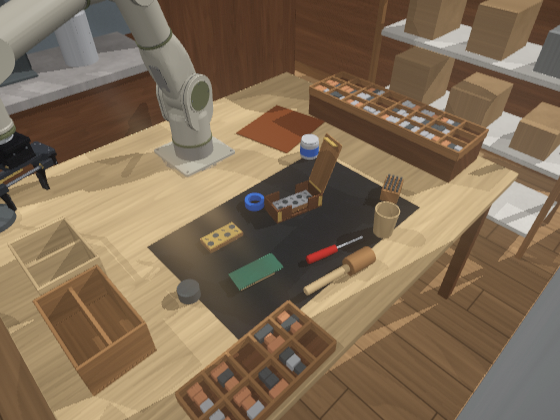

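View pics/side0.png

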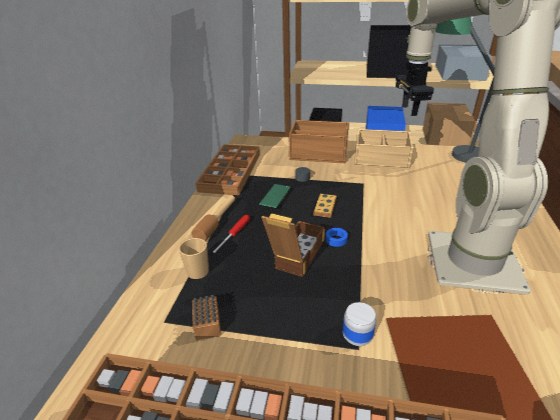

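The scene view shows the green board at (256,271), the brass block at (221,236), and the case at (295,205) with its lid leaning open to (325,160). The side view shows the board at (275,196), the block at (325,205) and the case at (298,248). I'll get rough positions first, then take close wrist views.

```bash
cat > b.py <<'E'
from h import *
import pickle
C=pickle.load(open("c0.pkl","rb"))
def blob(c,lo,hi,roi):
    h=cv2.cvtColor(c["im"],cv2.COLOR_BGR2HSV);m=cv2.inRange(h,lo,hi)
    k=np.zeros_like(m);x0,y0,x1,y1=roi;k[y0:y1,x0:x1]=m[y0:y1,x0:x1]
    k=cv2.morphologyEx(k,cv2.MORPH_CLOSE,np.ones((5,5)))
    cs,_=cv2.findContours(k,cv2.RETR_EXTERNAL,cv2.CHAIN_APPROX_NONE);q=max(cs,key=cv2.contourArea)
    return q[:,0].astype(float)
g=((65,80,40),(95,255,255));y=((14,80,110),(32,255,255))
for nm,(lo,hi),r1,r2,z in(("sep",g,(220,245,300,300),(250,175,300,215),.024),("blk",y,(195,215,250,256),(305,185,345,222),.018)):
    a=blob(C["scene"],lo,hi,r1);b=blob(C["side"],lo,hi,r2)
    ca=cv2.minAreaRect(a.astype(np.float32))[0];cb=cv2.minAreaRect(b.astype(np.float32))[0]
    print(nm,ca,cb,tri(C["scene"],ca,C["side"],cb))
    for c,q in((C["scene"],a),(C["side"],b)):
        P=onz(c,q,z)[:,:2].astype(np.float32);(x,yy),s,an=cv2.minAreaRect(P*1000);print(x,yy,s,an)
for uv in((266,194),(274,220),(322,208)):print(onz(C["scene"],uv,.055))
for n in("scene","side"):
    c=C[n]["im"];x,y0,w,h=(180,120,200,170) if n=="scene" else (190,160,190,150)
    if n=="scene": A=cv2.resize(c[y0:y0+h,x:x+w],(400,340),interpolation=cv2.INTER_CUBIC)
E
python3 b.py
```

```text
sep (258.70001220703125, 268.8999938964844) (274.72003173828125, 195.54000854492188) [ 0.63485216 -0.22554631  0.0207965 ]
635.7841186523438 -229.50680541992188 (129.8101043701172, 68.3772964477539) 78.8178482055664
633.7315063476562 -224.8429718017578 (150.599853515625, 66.62640380859375) 79.92245483398438
blk (218.5, 233.5) (324.3396301269531, 204.81130981445312) [ 0.44705026 -0.21534509  0.01182534]
432.8720703125 -212.73439025878906 (144.1097869873047, 169.89080810546875) 54.92692184448242
452.6474609375 -197.66542053222656 (141.32766723632812, 61.2449951171875) 85.56133270263672
[[ 0.43605667 -0.0148763   0.055     ]]
[[ 0.54529239 -0.08104442  0.055     ]]
[[0.6106902  0.06682441 0.055     ]]
```

```bash
cat > plan.py <<'E'
# usage: plan.py x y z yaw_deg(tool x axis) rows   -> rows in tool axes/units
import sys
from h import *
def plan(P,yaw,n,claw=None):
    s=r.read_state();p=np.array(s["ee_pos"]);Q=R.from_quat(s["eef_rot"])
    a=np.radians(yaw);T=R.from_matrix(np.c_[[np.cos(a),np.sin(a),0],[np.sin(a),-np.cos(a),0],[0,0,-1]])
    D=[];W=[]
    for i in range(n):
        k=n-i
        d=np.round(Q.inv().apply((np.array(P)-p)/k)/.2,3);w=np.round((Q.inv()*T).as_rotvec()/k/np.pi,4)
        p=p+Q.apply(d*.2);Q=Q*R.from_rotvec(w*np.pi);D.append(d.tolist());W.append(w.tolist())
    print("pos",str(D).replace(" ",""));print("rot",str(W).replace(" ",""))
    print("end",p.round(4),"max mm",200*max(np.linalg.norm(d) for d in D),"deg",180*max(np.linalg.norm(d) for d in W))
if __name__=="__main__":
    v=list(map(float,sys.argv[1:]));plan(v[:3],v[3],int(v[4]))
E
python3 plan.py .42 -.32 .32 16 8;python3 -c "
from h import *
print(r.camera('wrist')['hand_eye'])"
```

```text
pos [[0.198,-0.126,-0.061],[0.198,-0.126,-0.061],[0.198,-0.126,-0.061],[0.198,-0.126,-0.061],[0.198,-0.126,-0.061],[0.198,-0.126,-0.062],[0.198,-0.127,-0.061],[0.198,-0.126,-0.062]]
rot [[-0.0,0.0,-0.0001],[-0.0,0.0,-0.0001],[-0.0001,0.0,-0.0001],[-0.0,0.0,-0.0001],[-0.0001,0.0,-0.0001],[-0.0,0.0,-0.0001],[-0.0001,0.0,-0.0001],[-0.0,0.0,-0.0001]]
end [ 0.42   -0.32    0.3201] max mm 48.60205756961325 deg 0.02545584412271571
[[ 1.32228226e-03  9.60346658e-01  2.78805572e-01  7.59861702e-02]
 [ 9.99999122e-01 -1.29303123e-03 -2.88813738e-04  8.77502766e-05]
 [ 8.31430036e-05  2.78805709e-01 -9.60347525e-01 -1.61817947e-01]
 [ 0.00000000e+00  0.00000000e+00  0.00000000e+00  1.00000000e+00]]
```

{"fn": "play_rows", "kwargs": {"claw": [0,0,0,0,0,0,0,0], "delta_pos": [[0.198,-0.126,-0.061],[0.198,-0.126,-0.061],[0.198,-0.126,-0.061],[0.198,-0.126,-0.061],[0.198,-0.126,-0.061],[0.198,-0.126,-0.061],[0.198,-0.126,-0.061],[0.198,-0.126,-0.061]], "delta_rot": [[0,0,0],[0,0,0],[0,0,0],[0,0,0],[0,0,0],[0,0,0],[0,0,0],[0,0,0]]}}

```text
time: 1.0
ee_pos: [0.4213, -0.3191, 0.3207]
eef_rot: [0.99, 0.138, 0.0, 0.0]
ft_force: [0.9, -1.0, -0.2]
width: 0.0871
grip_force: 0.0
```

```bash
python3 - <<'E'
from h import *
import pickle
print(r.read_state()["ee_pos"])
c=snap("wrist");cv2.imwrite("pics/w1.png",c["im"]);pickle.dump(c,open("w1.pkl","wb"))
E
python3 plan.py .42 -.08 .36 16 6
```

```text
[ 0.42130945 -0.31906446  0.32073309]
pos [[0.049,-0.187,-0.031],[0.048,-0.187,-0.031],[0.048,-0.187,-0.031],[0.048,-0.187,-0.031],[0.048,-0.188,-0.031],[0.048,-0.187,-0.03]]
rot [[0.0,-0.0003,0.0004],[0.0,-0.0002,0.0004],[0.0,-0.0003,0.0004],[0.0,-0.0002,0.0004],[0.0001,-0.0003,0.0004],[0.0,-0.0002,0.0004]]
end [ 0.4201 -0.08    0.36  ] max mm 39.298346021174986 deg 0.09178235124467013
```

View pics/w1.png

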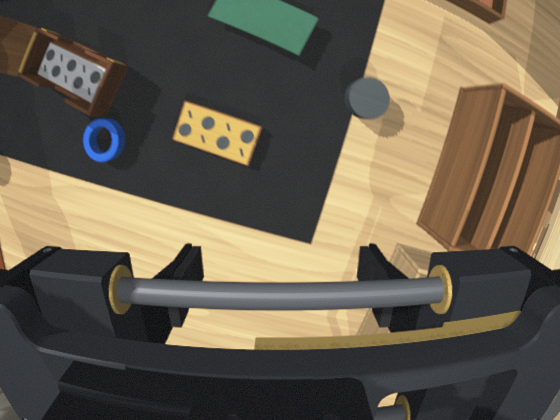

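The wrist view shows the brass block at (217,133), the board cut off at the top (265,20), and the case at (75,70). I'll shift toward the case for a second baseline.

{"fn": "play_rows", "kwargs": {"claw": [0,0,0,0,0,0], "delta_pos": [[0.1,-0.17,-0.03],[0.1,-0.17,-0.03],[0.1,-0.17,-0.03],[0.1,-0.17,-0.03],[0.1,-0.17,-0.03],[0.1,-0.17,-0.03]], "delta_rot": [[0,0,0],[0,0,0],[0,0,0],[0,0,0],[0,0,0],[0,0,0]]}}

```text
time: 1.65
ee_pos: [0.4802, -0.0903, 0.3564]
eef_rot: [0.99, 0.138, 0.0, 0.0]
ft_force: [0.1, 0.1, -0.1]
width: 0.0872
grip_force: 0.0
```

```bash
python3 - <<'E'
from h import *
import pickle
print(r.read_state()["ee_pos"])
c=snap("wrist");cv2.imwrite("pics/w2.png",c["im"]);pickle.dump(c,open("w2.pkl","wb"))
E
```

```text
[ 0.48015332 -0.09032345  0.35635577]
```

View pics/w2.png

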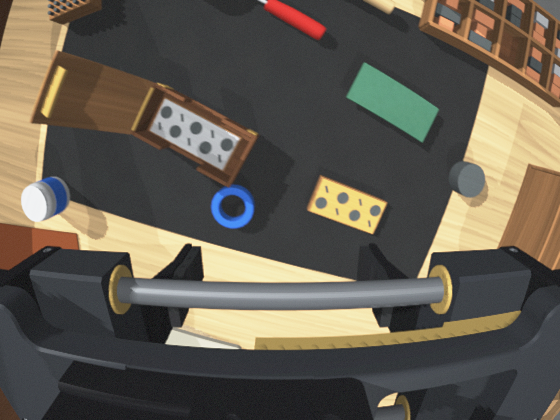

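The second wrist view has everything in it: block (347,204), board (393,102), case (200,135), and the lid leaning out to (35,120) with its brass tab at (55,90). The tape is close to the case at (232,207). Next I'll measure the block and board, and enlarge the case.

```bash
cat > m.py <<'E'
from h import *
import pickle
C=pickle.load(open("c0.pkl","rb"));w1=pickle.load(open("w1.pkl","rb"));w2=pickle.load(open("w2.pkl","rb"))
def blob(c,lo,hi,roi):
    h=cv2.cvtColor(c["im"],cv2.COLOR_BGR2HSV);m=cv2.inRange(h,lo,hi)
    k=np.zeros_like(m);x0,y0,x1,y1=roi;k[y0:y1,x0:x1]=m[y0:y1,x0:x1]
    k=cv2.morphologyEx(k,cv2.MORPH_OPEN,np.ones((3,3)))
    cs,_=cv2.findContours(k,cv2.RETR_EXTERNAL,cv2.CHAIN_APPROX_NONE);q=cv2.convexHull(max(cs,key=cv2.contourArea))
    return q[:,0].astype(float)
def rect(c,q,z):
    P=(onz(c,q,z)[:,:2]*1000).astype(np.float32);b=cv2.boxPoints(cv2.minAreaRect(P))
    e=b[1]-b[0];f=b[2]-b[1]
    if np.linalg.norm(e)<np.linalg.norm(f):e,f=f,e
    return b.mean(0),np.linalg.norm(e),np.linalg.norm(f),np.degrees(np.arctan2(e[1],e[0]))%180,b
if __name__=="__main__":
    g=((65,80,40),(95,255,255));y=((14,90,120),(32,255,255))
    Q={}
    for nm,c,lh,roi in(("blk1",w1,y,(160,90,275,175)),("blk2",w2,y,(300,165,395,245)),("sep2",w2,g,(330,50,450,150)),("sepS",C["scene"],g,(220,245,300,300)),("sepD",C["side"],g,(250,175,300,215))):
        q=blob(c,*lh,roi)
        for z in((.016,.018,.021) if "b" in nm else (.018,.022,.026)):
            m,l,w,a,b=rect(c,q,z);print(nm,z,m.round(1),round(float(l),1),round(float(w),1),round(float(a),2))
        Q[nm]=(c,proj(c,np.r_[m/1000,z])[0])
    print("blk tri",tri(*Q["blk1"],*Q["blk2"]));
    for k in("sepS","sepD"):print("sep tri",tri(*Q["sep2"],*Q[k]))
    cv2.imwrite("pics/case.png",cv2.resize(w2["im"][40:200,20:280],(780,480),interpolation=cv2.INTER_CUBIC))
E
python3 m.py
```

```text
blk1 0.016 [ 452.1 -214. ] 120.6 60.6 85.39
blk1 0.018 [ 452.3 -214.3] 120.1 60.3 85.39
blk1 0.021 [ 452.6 -214.9] 119.3 59.9 85.39
blk2 0.016 [ 451.9 -212.9] 123.0 61.3 85.33
blk2 0.018 [ 452.3 -212.4] 122.5 61.0 85.33
blk2 0.021 [ 452.9 -211.5] 121.8 60.7 85.33
sep2 0.018 [ 634.8 -233.8] 146.9 65.1 79.48
sep2 0.022 [ 634.1 -232.5] 145.7 64.6 79.48
sep2 0.026 [ 633.5 -231.2] 144.5 64.1 79.48
sepS 0.018 [ 639.1 -187.1] 64.0 50.6 169.2
sepS 0.022 [ 641.6 -189.3] 63.7 50.4 169.2
sepS 0.026 [ 644.2 -191.6] 63.4 50.2 169.2
sepD 0.018 [ 635.8 -234.1] 151.6 67.2 79.92
sepD 0.022 [ 634.4 -227.9] 150.8 66.8 79.92
sepD 0.026 [ 633.  -221.6] 150.0 66.4 79.92
blk tri [ 0.45171016 -0.21354562  0.01401904]
sep tri [ 0.64276055 -0.21292153  0.04512059]
sep tri [ 0.63523397 -0.23363166  0.01829774]
```

View pics/case.png

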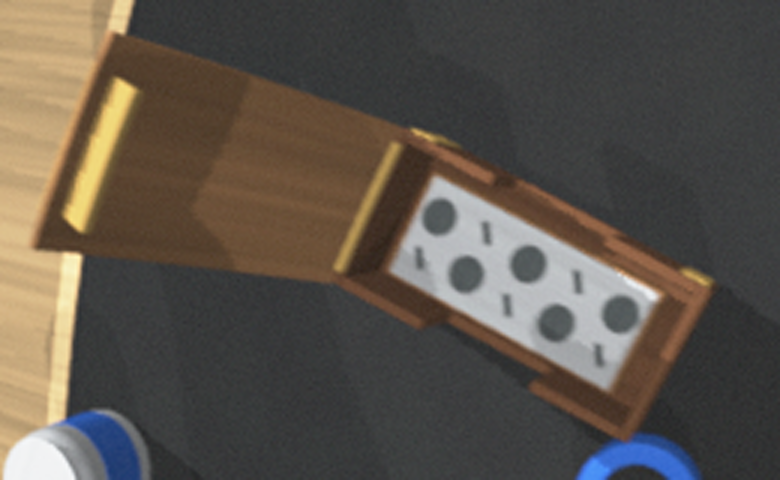

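The crop puts the case rim corners at about (712,283), (628,437), (408,130) and (335,278). The lid's free edge runs from (115,35) to (35,248), with the tab near it.

```bash
cat > c.py <<'E'
from m import *
uv=np.array([(712,283),(628,437),(335,278),(408,130)])/3+[20,40]
for z in(.05,.055,.06):
    P=onz(w2,uv,z)*1000;L=[np.linalg.norm(P[i]-P[(i+1)%4]) for i in range(4)]
    d=P[2]+P[3]-P[0]-P[1];e=P[0]+P[3]-P[1]-P[2]
    print(z,P[:,:2].round(1).tolist(),np.round(L,1),P.mean(0).round(1),np.degrees(np.arctan2(d[1],d[0])),np.degrees(np.arctan2(e[1],e[0])))
# lid edge
P=np.array([(115,35),(35,248)])/3+[20,40];o,d=rays(w2,P)
h=(onz(w2,uv,.0575)[2]+onz(w2,uv,.0575)[3])/2
for z in(.15,.17,.19,.21):
    q=onz(w2,P,z).mean(0);print(z,q.round(3),np.linalg.norm(q-h),np.linalg.norm(np.diff(onz(w2,P,z),axis=0)))
E
python3 c.py; python3 plan.py .634 -.232 .15 -10.5 6
```

```text
0.05 [[523.7, -44.6], [439.7, -24.2], [480.5, 145.4], [561.7, 123.6]] [ 86.3 174.5  84.1 172.4] [501.4  50.1  50. ] 76.86249793164797 -14.338724333661643
0.055 [[524.0, -44.8], [441.0, -24.7], [481.3, 143.1], [561.6, 121.5]] [ 85.4 172.6  83.2 170.5] [502.   48.8  55. ] 76.86249793164791 -14.338724333661636
0.06 [[524.3, -45.1], [442.2, -25.2], [482.1, 140.8], [561.5, 119.4]] [ 84.5 170.7  82.3 168.7] [502.5  47.5  60. ] 76.86249793164792 -14.338724333661636
0.15 [0.53  0.254 0.15 ] 0.15415803625522173 0.10495437897181134
0.17 [0.531 0.237 0.17 ] 0.1544879752952194 0.09925302394456856
0.19 [0.532 0.219 0.19 ] 0.15934462957291035 0.09355166891732598
0.21 [0.534 0.202 0.21 ] 0.16833665533923783 0.08785031389008324
pos [[0.086,0.155,0.173],[0.098,0.148,0.173],[0.11,0.14,0.173],[0.12,0.13,0.173],[0.13,0.121,0.173],[0.139,0.11,0.174]]
rot [[-0.0001,-0.0001,0.0248],[-0.0001,-0.0001,0.0248],[-0.0001,-0.0001,0.0249],[-0.0001,-0.0002,0.0248],[-0.0001,-0.0001,0.0249],[-0.0,-0.0002,0.0248]]
end [ 0.6339 -0.232   0.1499] max mm 49.67776162429221 deg 4.482072288573668
```

```bash
python3 plan.py .48 -.03 .22 77 8
```

```text
pos [[0.008,-0.032,0.086],[0.012,-0.031,0.086],[0.016,-0.029,0.086],[0.02,-0.026,0.086],[0.023,-0.023,0.086],[0.026,-0.02,0.086],[0.029,-0.017,0.086],[0.03,-0.013,0.086]]
rot [[0.0,-0.0001,-0.0421],[0.0,-0.0001,-0.0421],[0.0,-0.0001,-0.0421],[0.0,-0.0001,-0.0422],[0.0001,-0.0001,-0.0421],[0.0,-0.0001,-0.0422],[0.0001,-0.0001,-0.0421],[0.0,-0.0002,-0.0422]]
end [ 0.4799 -0.03    0.2201] max mm 18.467268341582084 deg 7.5960853075778445
```

{"fn": "play_rows", "kwargs": {"claw": [0,0,0,0,0,0,0,0], "delta_pos": [[0.008,-0.032,0.086],[0.012,-0.031,0.086],[0.016,-0.029,0.086],[0.02,-0.026,0.086],[0.023,-0.023,0.086],[0.026,-0.02,0.086],[0.029,-0.017,0.086],[0.03,-0.013,0.086]], "delta_rot": [[0,0,-0.042],[0,0,-0.042],[0,0,-0.042],[0,0,-0.042],[0,0,-0.042],[0,0,-0.042],[0,0,-0.042],[0,0,-0.042]]}}

```text
time: 2.5
ee_pos: [0.4784, -0.0391, 0.2177]
eef_rot: [0.785, 0.62, -0.0, 0.0]
ft_force: [-0.9, -0.4, 0.6]
width: 0.0871
grip_force: 0.0
```

{"fn": "play_rows", "kwargs": {"claw": [0], "delta_pos": [[0,0,0]], "delta_rot": [[0,0,0]]}}

```text
time: 2.6
ee_pos: [0.4773, -0.0385, 0.2166]
eef_rot: [0.785, 0.619, -0.001, -0.001]
ft_force: [0.0, 0.1, 1.0]
width: 0.087
grip_force: 0.0
```

```bash
python3 - <<'E'
from h import *
import pickle
s=r.read_state();print(s["ee_pos"],s["joint_positions"].round(2))
c=snap("wrist");cv2.imwrite("pics/w3.png",c["im"]);pickle.dump(c,open("w3.pkl","wb"))
E
```

```text
[ 0.47730278 -0.03850017  0.21656128] [ 0.59  0.05 -0.62  1.81  0.03  1.29 -0.27]
```

View pics/w3.png

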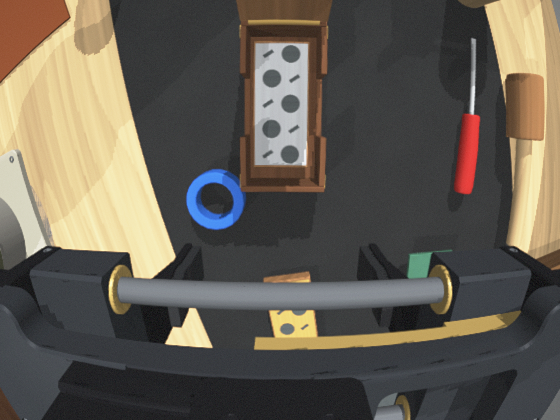

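The wrist is now aligned with the case. Its -y end corners are at about (243,190) and (326,188), the cut-outs span rows 75-138, and the hinge is at row 25. I'll fit the rim edges numerically.

```bash
cat > case.py <<'E'
from m import *
w3=pickle.load(open("w3.pkl","rb"))
h=cv2.cvtColor(w3["im"],cv2.COLOR_BGR2HSV).astype(int)
im=w3["im"].astype(int);br=((im[:,:,2]-im[:,:,0])>22)
def runs(v,a):  # first/last brown
    i=np.where(v)[0];return i[0]+a-.5,i[-1]+a+.5
L=[];Rr=[];B=[]
for y in list(range(30,68))+list(range(148,184)):
    a,b=runs(br[y,225:345],225);L.append((a,y));Rr.append((b,y))
for x in range(250,322): B.append((x,runs(br[150:200,x],150)[1]))
def fit(p,z):
    P=onz(w3,p,z)[:,:2]*1000;v=cv2.fitLine(P.astype(np.float32),cv2.DIST_HUBER,0,.01,.01).ravel()
    return v[2:],v[:2]*np.sign(v[0] if abs(v[0])>abs(v[1]) else v[1]),np.std((P-v[2:])@[-v[1],v[0]])
for z in(.05,.055,.06):
    l,r_,b=fit(L,z),fit(Rr,z),fit(B,z)
    u=l[1]+r_[1];u/=np.linalg.norm(u);n=np.array([u[1],-u[0]])
    x=((l[0]+r_[0])/2)@n; w=(r_[0]-l[0])@n; c0=b[0]@u
    ctr=x*n+(c0+88)*u
    # end line at centre x
    print(z,"width",w.round(1),"yaw",[np.degrees(np.arctan2(q[1][1],q[1][0])).round(2) for q in(l,r_,b)],"std",[round(float(q[2]),2) for q in(l,r_,b)],"centre",ctr.round(1))
E
python3 case.py; python3 plan.py .634 -.232 .12 79.5 6
```

```text
0.05 width 87.8 yaw [np.float32(76.1), np.float32(76.1), np.float32(-13.31)] std [0.51, 0.41, 0.03] centre [500.2  48.6]
0.055 width 86.5 yaw [np.float32(76.1), np.float32(76.1), np.float32(-13.31)] std [0.5, 0.41, 0.03] centre [500.5  49.7]
0.06 width 85.1 yaw [np.float32(76.1), np.float32(76.1), np.float32(-13.31)] std [0.49, 0.4, 0.02] centre [500.7  50.8]
pos [[-0.125,0.165,0.081],[-0.127,0.163,0.081],[-0.128,0.162,0.082],[-0.13,0.161,0.082],[-0.131,0.16,0.081],[-0.133,0.159,0.082]]
rot [[-0.0001,0.0,-0.003],[-0.0001,0.0,-0.003],[-0.0001,0.0,-0.0031],[-0.0001,0.0,-0.003],[-0.0001,0.0,-0.0031],[-0.0001,0.0,-0.003]]
end [ 0.6341 -0.232   0.12  ] max mm 44.58430217015851 deg 0.5582902470937495
```

{"fn": "play_rows", "kwargs": {"claw": [0,0,0,0,0,0], "delta_pos": [[-0.125,0.165,0.081],[-0.127,0.163,0.081],[-0.128,0.162,0.082],[-0.13,0.161,0.082],[-0.131,0.16,0.081],[-0.133,0.159,0.082]], "delta_rot": [[0,0,-0.003],[0,0,-0.003],[0,0,-0.003],[0,0,-0.003],[0,0,-0.003],[0,0,-0.003]]}}

```text
time: 3.25
ee_pos: [0.6363, -0.2345, 0.121]
eef_rot: [0.77, 0.638, -0.0, 0.001]
ft_force: [1.0, 0.2, -0.0]
width: 0.0874
grip_force: 0.0
```

{"fn": "play_rows", "kwargs": {"claw": [0,0], "delta_pos": [[0,0,0],[0,0,0]], "delta_rot": [[0,0,0],[0,0,0]]}}

```text
time: 3.45
ee_pos: [0.6351, -0.233, 0.1203]
eef_rot: [0.77, 0.638, -0.0, -0.0]
ft_force: [0.2, 0.9, 0.9]
width: 0.0871
grip_force: 0.0
```

```bash
python3 plan.py .634 -.232 .006 79.5 8
```

```text
pos [[0.0,-0.001,0.071],[0.001,-0.001,0.071],[0.0,-0.001,0.072],[0.001,-0.001,0.071],[0.0,-0.0,0.072],[0.001,-0.001,0.071],[0.0,-0.001,0.072],[0.001,-0.0,0.071]]
rot [[-0.0,-0.0,-0.0002],[-0.0,-0.0,-0.0001],[-0.0,-0.0,-0.0002],[-0.0001,-0.0,-0.0001],[-0.0,-0.0,-0.0002],[-0.0001,-0.0,-0.0001],[-0.0,-0.0001,-0.0002],[-0.0001,-0.0,-0.0001]]
end [ 0.634  -0.232   0.0061] max mm 14.401388821915754 deg 0.04024922359499621
```

{"fn": "play_rows", "kwargs": {"claw": [0,0,0,0,0,0,0,0], "delta_pos": [[0,-0.001,0.09],[0.001,-0.001,0.09],[0,-0.001,0.09],[0.001,-0.001,0.09],[0,-0.001,0.07],[0.001,-0.001,0.06],[0,0,0.05],[0,0,0.03]], "delta_rot": [[0,0,0],[0,0,0],[0,0,0],[0,0,0],[0,0,0],[0,0,0],[0,0,0],[0,0,0]]}}

```text
time: 4.25
ee_pos: [0.634, -0.2307, 0.006]
eef_rot: [0.768, 0.64, -0.0, -0.0]
ft_force: [0.2, 0.1, 0.3]
width: 0.0872
grip_force: 0.0
```

{"fn": "play_rows", "kwargs": {"claw": [0.1,0.2,0.3,0.4,0.5,0.6,0.6,0.6], "delta_pos": [[0,0,0],[0,0,0],[0,0,0],[0,0,0],[0,0,0],[0,0,0],[0,0,0],[0,0,0]], "delta_rot": [[0,0,0],[0,0,0],[0,0,0],[0,0,0],[0,0,0],[0,0,0],[0,0,0],[0,0,0]], "squeeze": 15}}

```text
time: 5.05
ee_pos: [0.6345, -0.2309, 0.0074]
eef_rot: [0.768, 0.64, 0.0, 0.0]
ft_force: [-1.2, 0.3, 6.0]
width: 0.0637
grip_force: 15.0
```

{"fn": "play_rows", "kwargs": {"claw": [0.6,0.6,0.6,0.6,0.6], "delta_pos": [[0,0,-0.05],[0,0,-0.15],[0,0,-0.2],[0,0,-0.2],[0,0,-0.1]], "delta_rot": [[0,0,0],[0,0,0],[0,0,0],[0,0,0],[0,0,0]]}}

```text
time: 5.55
ee_pos: [0.6353, -0.2309, 0.1512]
eef_rot: [0.768, 0.64, 0.001, 0.002]
ft_force: [0.4, -0.6, -0.7]
width: 0.0639
grip_force: 15.0
```

```bash
python3 - <<'E'
from m import *
s=r.read_state();print(s["ee_pos"],s["width"],s["ft_force"])
c=snap("wrist");pickle.dump(c,open("w4.pkl","wb"));a=c["im"]
d=snap("side")
T=np.hstack([a,cv2.resize(d["im"][120:240,220:380],(560,420))]);cv2.imwrite("pics/held.png",cv2.resize(T,(800,300)))
E
python3 plan.py .501 .05 .147 76.3 8
```

```text
[ 0.63525509 -0.23087019  0.15120921] 0.06389944240290085 [ 0.43349146 -0.62182679 -0.69965378]
pos [[0.158,-0.115,0.002],[0.157,-0.116,0.002],[0.156,-0.117,0.002],[0.155,-0.118,0.002],[0.154,-0.119,0.002],[0.153,-0.12,0.002],[0.152,-0.121,0.002],[0.152,-0.122,0.002]]
rot [[0.0002,0.0,0.0023],[0.0002,0.0,0.0023],[0.0002,0.0,0.0023],[0.0003,0.0,0.0023],[0.0002,0.0001,0.0023],[0.0003,0.0,0.0022],[0.0002,0.0001,0.0023],[0.0003,0.0,0.0022]]
end [0.5011 0.0501 0.1471] max mm 39.08605889572393 deg 0.4175068861707553
```

View pics/held.png

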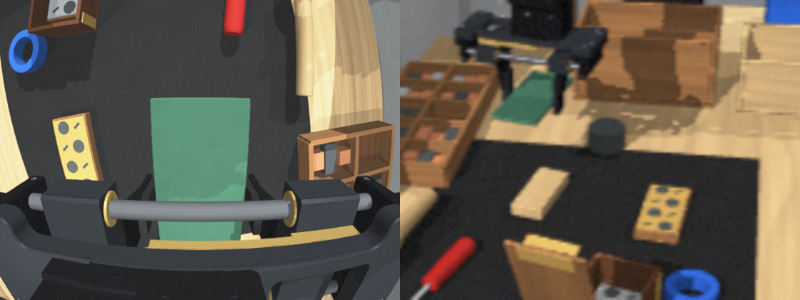

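The left half shows the board held level in the fingers, with its far edge at row 98. The right half (side view) confirms it is lifted clear of the rest. Next I'll measure where it sits in the hand.

```bash
cat > hand.py <<'E'
from m import *
c=pickle.load(open("w4.pkl","rb"));h=cv2.cvtColor(c["im"],cv2.COLOR_BGR2HSV);m=cv2.inRange(h,(65,80,40),(95,255,255))
q=[];l=[];rr=[]
for x in range(222,340):
    i=np.where(m[100:200,x])[0];q.append((x,i[0]+99.5))
for y in range(150,235):
    i=np.where(m[y,190:370])[0];l.append((i[0]+189.5,y));rr.append((i[-1]+190.5,y))
T=np.array([.63525,-.23087,.15121]);a=2*np.arctan2(.640,.768);ux=np.array([np.cos(a),np.sin(a)]);uy=np.array([ux[1],-ux[0]])
for z in(.012,.0166,.021):
    f=lambda p:(onz(c,p,T[2]+z)[:,:2]-T[:2])@np.c_[ux,uy]*1000
    F,L,Q=f(q),f(l),f(rr)
    print(z,"front",F[:,0].mean().round(1),np.degrees(np.polyfit(F[:,1],F[:,0],1)[0]).round(2),"L",np.polyfit(L[:,0],L[:,1],1).round(3),"R",np.polyfit(Q[:,0],Q[:,1],1).round(3))
E
python3 hand.py
```

```text
0.012 front 68.6 -0.04 L [ 2.0000e-03 -3.3123e+01] R [-3.0000e-03  3.2408e+01]
0.0166 front 68.8 -0.04 L [ 2.0000e-03 -3.2141e+01] R [-3.000e-03  3.139e+01]
0.021 front 69.1 -0.04 L [ 2.0000e-03 -3.1201e+01] R [-3.0000e-03  3.0417e+01]
```

```bash
python3 plan.py .5017 .053 .13 76.3 8
```

```text
pos [[0.159,-0.115,0.012],[0.159,-0.116,0.012],[0.158,-0.117,0.013],[0.157,-0.118,0.013],[0.156,-0.119,0.013],[0.155,-0.12,0.013],[0.154,-0.121,0.013],[0.154,-0.122,0.012]]
rot [[0.0002,0.0,0.0023],[0.0002,0.0,0.0023],[0.0002,0.0,0.0023],[0.0003,0.0,0.0023],[0.0002,0.0001,0.0023],[0.0003,0.0,0.0022],[0.0002,0.0001,0.0023],[0.0003,0.0,0.0022]]
end [0.5018 0.053  0.1301] max mm 39.43653128762721 deg 0.4175068861707553
```

{"fn": "play_rows", "kwargs": {"claw": [0.6,0.6,0.6,0.6,0.6,0.6,0.6,0.6], "delta_pos": [[0.159,-0.115,0.012],[0.159,-0.116,0.012],[0.158,-0.117,0.013],[0.157,-0.118,0.013],[0.156,-0.119,0.013],[0.155,-0.12,0.013],[0.154,-0.121,0.013],[0.154,-0.122,0.012]], "delta_rot": [[0,0,0.0023],[0,0,0.0023],[0,0,0.0023],[0,0,0.0023],[0,0,0.0023],[0,0,0.0023],[0,0,0.0023],[0,0,0.0023]]}}

```text
time: 6.45
ee_pos: [0.4984, 0.0543, 0.1256]
eef_rot: [0.787, 0.617, -0.001, -0.0]
ft_force: [1.4, 0.1, -0.8]
width: 0.0634
grip_force: 15.0
```

{"fn": "play_rows", "kwargs": {"claw": [0.6,0.6], "delta_pos": [[0,0,0],[0,0,0]], "delta_rot": [[0,0,0],[0,0,0]]}}

```text
time: 6.65
ee_pos: [0.4993, 0.0537, 0.126]
eef_rot: [0.786, 0.618, -0.001, -0.0]
ft_force: [0.3, -0.3, -1.2]
width: 0.0638
grip_force: 15.0
```

```bash
python3 plan.py .5017 .053 .055 76.3 5
```

```text
pos [[-0.0,0.003,0.071],[-0.0,0.002,0.071],[-0.0,0.003,0.071],[-0.0,0.002,0.071],[-0.0,0.003,0.071]]
rot [[-0.0001,0.0001,0.0001],[-0.0,0.0,0.0001],[-0.0001,0.0001,0.0001],[-0.0,0.0,0.0001],[-0.0001,0.0001,0.0]]
end [0.5018 0.0531 0.055 ] max mm 14.212670403551893 deg 0.031176914536239792
```

{"fn": "play_rows", "kwargs": {"claw": [0.6,0.6,0.6,0.6,0.6,0.6], "delta_pos": [[0,0.003,0.071],[0,0.002,0.071],[0,0.003,0.071],[0,0.002,0.071],[0,0.003,0.071],[0,0,0]], "delta_rot": [[0,0,0],[0,0,0],[0,0,0],[0,0,0],[0,0,0],[0,0,0]]}}

```text
time: 7.25
ee_pos: [0.5012, 0.0524, 0.0531]
eef_rot: [0.787, 0.617, -0.001, -0.001]
ft_force: [-0.4, 0.1, -0.7]
width: 0.0638
grip_force: 15.0
```

```bash
python3 plan.py .5017 .053 .016 76.3 6
python3 - <<'E'
from m import *
a=snap("scene")["im"][150:240,240:360];b=snap("side")["im"][190:290,240:360]
w=snap("wrist")["im"]
cv2.imwrite("pics/over.png",np.hstack([cv2.resize(w,(400,300)),cv2.resize(a,(400,300),interpolation=cv2.INTER_CUBIC)]))
E
```

```text
pos [[0.001,0.0,0.031],[0.001,0.0,0.031],[0.0,0.001,0.031],[0.001,0.0,0.031],[0.0,0.001,0.031],[0.001,0.0,0.031]]
rot [[-0.0002,0.0,-0.0],[-0.0002,0.0,-0.0],[-0.0002,0.0001,-0.0],[-0.0002,0.0,-0.0001],[-0.0002,0.0001,-0.0],[-0.0001,0.0,-0.0001]]
end [0.5017 0.0531 0.0159] max mm 6.203224967708329 deg 0.04024922359499621
```

View pics/over.png

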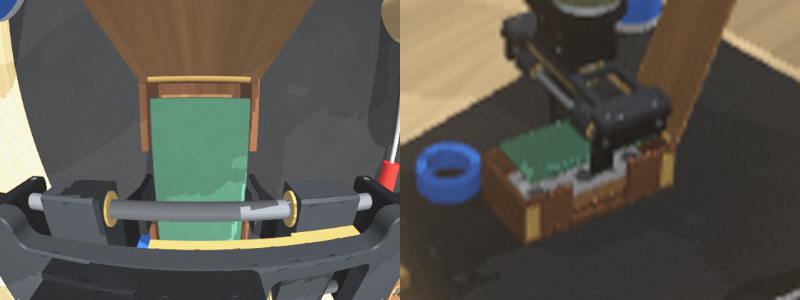

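The wrist view shows the board centred between the walls, with about 8 px of rim on each side. Lowering it.

{"fn": "play_rows", "kwargs": {"claw": [0.6,0.6,0.6,0.6,0.6,0.6,0.6], "delta_pos": [[0.001,0,0.04],[0.001,0,0.04],[0,0,0.035],[0.001,0,0.03],[0,0,0.02],[0,0,0.01],[0,0,0.005]], "delta_rot": [[0,0,0],[0,0,0],[0,0,0],[0,0,0],[0,0,0],[0,0,0],[0,0,0]]}}

```text
time: 8.1
ee_pos: [0.5031, 0.0534, 0.0227]
eef_rot: [0.787, 0.617, -0.001, 0.001]
ft_force: [-20.0, -5.1, 60.8]
width: 0.064
grip_force: 36.3
```

{"fn": "play_rows", "kwargs": {"claw": [0.6,0.6], "delta_pos": [[0,0,-0.03],[0,0,-0.005]], "delta_rot": [[0,0,0],[0,0,0]]}}

```text
time: 8.3
ee_pos: [0.5033, 0.0533, 0.0271]
eef_rot: [0.787, 0.618, 0.0, 0.0]
ft_force: [-0.6, 0.4, 0.2]
width: 0.0639
grip_force: 15.0
```

```bash

python3 - <<'E'
from m import *
s=r.read_state();print(s["ee_pos"],R.from_quat(s["eef_rot"]).as_matrix()[:,2],s["torque"],s["ft_force"])
c=snap("wrist");pickle.dump(c,open("w5.pkl","wb"))
S=snap("scene")["im"][165:230,250:340];d=snap("side")["im"][200:290,260:350]
cv2.imwrite("pics/stuck.png",np.vstack([np.hstack([cv2.resize(S,(400,300),interpolation=cv2.INTER_CUBIC),cv2.resize(d,(400,300),interpolation=cv2.INTER_CUBIC)]),cv2.resize(c["im"][40:250,160:440],(800,300))*1]))
E
```

```text
[0.50325385 0.0533457  0.0270823 ] [ 1.33810267e-03 -1.19652746e-04 -9.99999098e-01] [ 0.01231662 -0.09154341  0.0019162 ] [-0.59195982  0.37240234  0.15250892]
```

View pics/stuck.png

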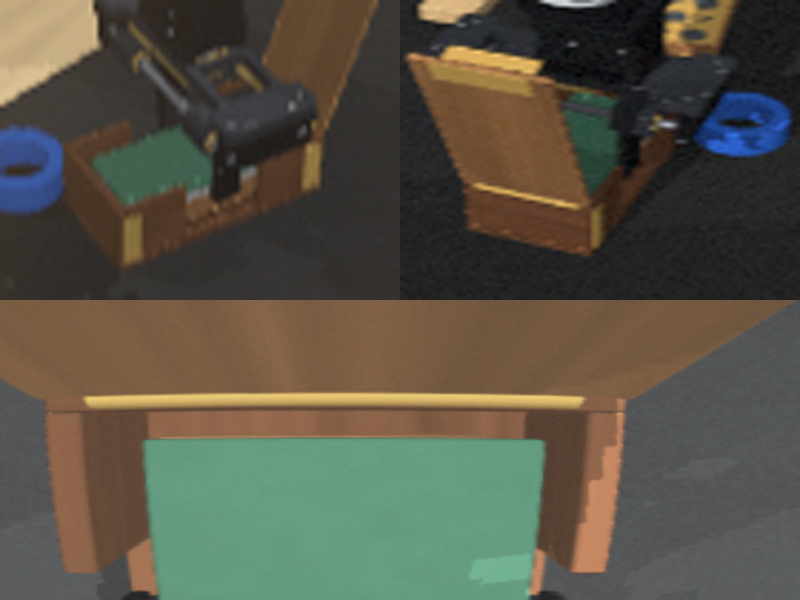

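The board is level inside the rim, with equal gaps at the sides. Contact came with the fingertips at about block-top height, and the pads clear the 60 mm steel block by only 2 mm each side. So a fingertip probably landed on an off-centre lower block. I'll measure the block in the case.

```bash
cat > lb.py <<'E'
from case import *
im3=w3["im"].astype(int);s=im3.max(2)-im3.min(2);v=im3.max(2)
steel=((s<28)&(v>95)).astype(np.uint8)
L=[];Rr=[];il=[];ir=[]
for y in range(60,155):
    i=np.where(steel[y,246:322])[0]
    if len(i)>8:L.append((i[0]+245.5,y));Rr.append((i[-1]+246.5,y))
L=np.array(L);Rr=np.array(Rr);print(L[::12].tolist(),Rr[::12].tolist())
C0=np.array([500.5,49.7]);a=np.radians(76.2);u=np.array([np.cos(a),np.sin(a)]);n=np.array([u[1],-u[0]])
for z in(.022,.026,.030):
    f=lambda p:(onz(w3,p,z)[:,:2]*1000-C0)@np.c_[n,u]
    A,B=f(L),f(Rr);print(z,"left",np.median(A[:,0]),np.polyfit(A[:,1],A[:,0],1),"right",np.median(B[:,0]),np.polyfit(B[:,1],B[:,0],1))
ys=[np.where(steel[35:185,x])[0] for x in(270,280,295)];print([ (f([(280,q[0]+35)])[0].round(1).tolist(),f([(280,q[-1]+35)])[0].round(1).tolist()) for q in ys])
s=r.read_state();print("tcp in case",(np.array(s["ee_pos"])[:2]*1000-C0)@np.c_[n,u])
E
python3 lb.py | tail -6
```

```text
[[254.5, 60.0], [254.5, 72.0], [254.5, 84.0], [254.5, 96.0], [254.5, 108.0], [254.5, 120.0], [254.5, 132.0], [254.5, 144.0]] [[307.5, 60.0], [307.5, 72.0], [307.5, 84.0], [307.5, 96.0], [306.5, 108.0], [306.5, 120.0], [306.5, 132.0], [306.5, 144.0]]
0.022 left -30.67146281890494 [-1.75990224e-03 -3.07005633e+01] right 26.157747165875776 [7.1900075e-03 2.6021102e+01]
0.026 left -30.34584772565821 [-1.75990224e-03 -3.03749188e+01] right 25.845482531802812 [7.19000750e-03 2.57115854e+01]
0.03 left -30.020232632411492 [-1.75990224e-03 -3.00492743e+01] right 25.533217897729966 [7.19000750e-03 2.54020688e+01]
[([-3.5, 68.2], [-2.6, -63.3]), ([-3.5, 68.2], [-2.6, -63.3]), ([-3.5, 68.2], [-2.6, -63.3])]
tcp in case [1.18392799 3.85986221]
```

The steel block sits about 2.3 mm off-centre toward case -x, so the left fingertip landed on it. Shifting -3 mm in tool y should straddle it.

{"fn": "play_rows", "kwargs": {"claw": [0.6,0.6,0.6,0.6,0.6], "delta_pos": [[0,0,-0.02],[0,-0.015,0],[0,0,0],[0,0,0.025],[0,0,0.01]], "delta_rot": [[0,0,0],[0,0,0],[0,0,0],[0,0,0],[0,0,0]]}}

```text
time: 8.95
ee_pos: [0.4995, 0.0538, 0.0229]
eef_rot: [0.787, 0.617, -0.0, -0.0]
ft_force: [0.1, 0.3, -0.1]
width: 0.0635
grip_force: 15.0
```

```bash
python3 lb.py | tail -1
```

```text
tcp in case [-1.96269487  3.7710522 ]
```

{"fn": "play_rows", "kwargs": {"claw": [0.6,0.6,0.6], "delta_pos": [[0,0,0.01],[0,0,0.01],[0,0,0.005]], "delta_rot": [[0,0,0],[0,0,0],[0,0,0]]}}

```text
time: 9.25
ee_pos: [0.4997, 0.054, 0.0182]
eef_rot: [0.787, 0.617, -0.0, -0.0]
ft_force: [1.0, -0.2, -0.9]
width: 0.0637
grip_force: 15.0
```

Past the earlier contact height with no force. Continuing in 1 mm rows to touch.

{"fn": "play_rows", "kwargs": {"claw": [0.6,0.6], "delta_pos": [[0,0,0.005],[0,0,0.005]], "delta_rot": [[0,0,0],[0,0,0]]}}

```text
time: 9.45
ee_pos: [0.4999, 0.054, 0.0165]
eef_rot: [0.787, 0.618, 0.0, 0.0]
ft_force: [-0.4, 0.4, -0.3]
width: 0.0635
grip_force: 15.0
```

{"fn": "play_rows", "kwargs": {"claw": [0.6], "delta_pos": [[0,0,0.003]], "delta_rot": [[0,0,0]]}}

```text
time: 9.55
ee_pos: [0.4998, 0.054, 0.0159]
eef_rot: [0.787, 0.618, 0.0, 0.0]
ft_force: [-0.5, 0.3, -1.2]
width: 0.0639
grip_force: 15.0
```

{"fn": "play_rows", "kwargs": {"claw": [0.6,0.6], "delta_pos": [[0,0,0.003],[0,0,0]], "delta_rot": [[0,0,0],[0,0,0]]}}

```text
time: 9.75
ee_pos: [0.4998, 0.054, 0.0153]
eef_rot: [0.787, 0.618, 0.0, 0.0]
ft_force: [-0.2, -0.9, -0.4]
width: 0.0639
grip_force: 15.0
```

{"fn": "play_rows", "kwargs": {"claw": [0.6,0.6], "delta_pos": [[0,0,0.004],[0,0,0]], "delta_rot": [[0,0,0],[0,0,0]]}}

```text
time: 9.95
ee_pos: [0.4999, 0.054, 0.0152]
eef_rot: [0.787, 0.618, -0.0, 0.0]
ft_force: [-4.1, -0.5, 11.4]
width: 0.064
grip_force: 15.0
```

Touchdown at the expected 0.0152 with 11 N. Release and rise.

{"fn": "play_rows", "kwargs": {"claw": [0.6,0.25,0.2,0.1,0.05,0], "delta_pos": [[0,0,-0.001],[0,0,0],[0,0,0],[0,0,0],[0,0,0],[0,0,0]], "delta_rot": [[0,0,0],[0,0,0],[0,0,0],[0,0,0],[0,0,0],[0,0,0]]}}

```text
time: 10.55
ee_pos: [0.4998, 0.054, 0.0147]
eef_rot: [0.787, 0.618, -0.0, -0.0]
ft_force: [-1.7, 0.5, -0.4]
width: 0.0829
grip_force: 0.0
```

{"fn": "play_rows", "kwargs": {"claw": [0,0,0,0,0,0], "delta_pos": [[0,0,-0.03],[0,0,-0.1],[0,0,-0.2],[-0.05,0,-0.2],[-0.1,0,-0.2],[-0.15,0,-0.1]], "delta_rot": [[0,0,0],[0,0,0],[0,0,0],[0,0,0],[0,0,0],[0,0,0]]}}

```text
time: 11.15
ee_pos: [0.4868, -0.0031, 0.1847]
eef_rot: [0.786, 0.619, 0.002, 0.001]
ft_force: [0.6, -0.1, -0.8]
width: 0.0872
grip_force: 0.0
```

```bash
cat > sepchk.py <<'E'
from m import *
s=r.read_state();print(s["ee_pos"],s["width"])
c=snap("wrist");cv2.imwrite("pics/w6.png",c["im"]);pickle.dump(c,open("w6.pkl","wb"))
h=cv2.cvtColor(c["im"],cv2.COLOR_BGR2HSV);m=cv2.inRange(h,(65,80,30),(95,255,255));m[300:]=0
q=blob(c,(65,80,30),(95,255,255),(200,0,370,300))
for z in(.028,.032,.036):
    t=rect(c,q,z);d=t[0]-[500.5,49.7];a=np.radians(76.2);u=np.array([np.cos(a),np.sin(a)]);n=np.array([u[1],-u[0]])
    print(z,t[0],t[1:4],"case",d@n,d@u)
E
python3 sepchk.py; python3 plan.py .452 -.213 .12 85.4 8
```

```text
[ 0.48676262 -0.00313032  0.18473218] 0.08723894975358006
0.028 [498.28607  49.70058] (np.float32(142.16113), np.float32(63.877922), np.float32(76.458336)) case -2.1501600820725972 -0.5275321162054607
0.032 [498.3518    49.966717] (np.float32(140.37656), np.float32(63.07603), np.float32(76.45833)) case -2.1498050836367164 -0.25339819472272684
0.036 [498.41736  50.23291] (np.float32(138.59204), np.float32(62.27417), np.float32(76.45833)) case -2.1496415541923035 0.02074761872867642
pos [[-0.129,0.009,0.042],[-0.129,0.007,0.042],[-0.129,0.004,0.041],[-0.129,0.001,0.042],[-0.129,-0.001,0.041],[-0.129,-0.004,0.041],[-0.129,-0.006,0.042],[-0.128,-0.008,0.041]]
rot [[0.0003,0.0001,-0.0065],[0.0002,0.0001,-0.0065],[0.0003,0.0001,-0.0065],[0.0002,0.0001,-0.0064],[0.0003,0.0,-0.0065],[0.0002,0.0001,-0.0064],[0.0003,0.0,-0.0065],[0.0002,0.0001,-0.0064]]
end [ 0.4521 -0.213   0.1201] max mm 27.192646064699183 deg 1.171383797053724
```

The board lies flat at the right height, squarely at case (-2.2, 0). Now the brass block.

{"fn": "play_rows", "kwargs": {"claw": [0,0,0,0,0,0,0,0], "delta_pos": [[-0.129,0.009,0.042],[-0.129,0.007,0.042],[-0.129,0.004,0.041],[-0.129,0.001,0.042],[-0.129,-0.001,0.041],[-0.129,-0.004,0.041],[-0.129,-0.006,0.042],[-0.128,-0.008,0.041]], "delta_rot": [[0,0,-0.0065],[0,0,-0.0065],[0,0,-0.0065],[0,0,-0.0065],[0,0,-0.0065],[0,0,-0.0065],[0,0,-0.0065],[0,0,-0.0065]]}}

```text
time: 12.0
ee_pos: [0.4511, -0.2088, 0.1142]
eef_rot: [0.733, 0.68, 0.0, 0.0]
ft_force: [-0.1, -0.9, 0.5]
width: 0.0872
grip_force: 0.0
```

{"fn": "play_rows", "kwargs": {"claw": [0,0], "delta_pos": [[0,0,0],[0,0,0]], "delta_rot": [[0,0,0],[0,0,0]]}}

```text
time: 12.2
ee_pos: [0.4513, -0.2077, 0.1143]
eef_rot: [0.734, 0.679, 0.0, -0.0]
ft_force: [0.8, 1.1, 0.5]
width: 0.0867
grip_force: 0.0
```

```bash
python3 plan.py .452 -.213 .004 85.4 8
```

```text
pos [[-0.003,0.001,0.069],[-0.003,0.001,0.069],[-0.003,0.001,0.069],[-0.003,0.001,0.069],[-0.004,0.0,0.069],[-0.003,0.001,0.069],[-0.004,0.0,0.069],[-0.003,0.001,0.069]]
rot [[-0.0,-0.0,0.0001],[-0.0,-0.0,0.0001],[-0.0,-0.0,0.0001],[-0.0,-0.0,0.0001],[-0.0,-0.0,0.0001],[-0.0,-0.0001,0.0001],[-0.0,-0.0,0.0001],[-0.0001,-0.0001,0.0002]]
end [ 0.452  -0.213   0.0039] max mm 13.82316895650198 deg 0.04409081537009721
```

{"fn": "play_rows", "kwargs": {"claw": [0,0,0,0,0,0,0,0], "delta_pos": [[-0.003,0.001,0.09],[-0.003,0.001,0.09],[-0.003,0.001,0.09],[-0.003,0.001,0.09],[-0.003,0,0.07],[-0.003,0,0.06],[-0.003,0,0.04],[-0.003,0,0.022]], "delta_rot": [[0,0,0],[0,0,0],[0,0,0],[0,0,0],[0,0,0],[0,0,0],[0,0,0],[0,0,0]]}}

```text
time: 13.0
ee_pos: [0.4518, -0.2125, 0.0035]
eef_rot: [0.733, 0.68, -0.0, -0.0]
ft_force: [0.3, -0.1, 0.4]
width: 0.0871
grip_force: 0.0
```

{"fn": "play_rows", "kwargs": {"claw": [0.1,0.2,0.3,0.4,0.5,0.6,0.6,0.6], "delta_pos": [[0,0,0],[0,0,0],[0,0,0],[0,0,0],[0,0,0],[0,0,0],[0,0,0],[0,0,0]], "delta_rot": [[0,0,0],[0,0,0],[0,0,0],[0,0,0],[0,0,0],[0,0,0],[0,0,0],[0,0,0]], "squeeze": 25}}

```text
time: 13.8
ee_pos: [0.4521, -0.2129, 0.0043]
eef_rot: [0.734, 0.68, 0.0, 0.0]
ft_force: [-1.5, 0.7, 6.2]
width: 0.0597
grip_force: 25.0
```

{"fn": "play_rows", "kwargs": {"claw": [0.6,0.6,0.6,0.6,0.6,0.6,0.6], "delta_pos": [[0,0,-0.03],[0,0,-0.1],[0,0,-0.2],[0,0,-0.2],[0,0,-0.1],[0,0,0],[0,0,0]], "delta_rot": [[0,0,0],[0,0,0],[0,0,0],[0,0,0],[0,0,0],[0,0,0],[0,0,0]]}}

```text
time: 14.5
ee_pos: [0.4514, -0.2127, 0.1294]
eef_rot: [0.734, 0.68, -0.0, -0.0]
ft_force: [-1.0, 0.4, -3.4]
width: 0.0597
grip_force: 25.0
```

```bash
cat > hand2.py <<'E'
from m import *
s=r.read_state();T=np.array(s["ee_pos"]);M=R.from_quat(s["eef_rot"]).as_matrix();print(T,s["width"],s["ft_force"])
c=snap("wrist");pickle.dump(c,open("w7.pkl","wb"))
m=cv2.inRange(cv2.cvtColor(c["im"],cv2.COLOR_BGR2HSV),(14,90,90),(32,255,255));m=cv2.morphologyEx(m,cv2.MORPH_OPEN,np.ones((3,3)))
q=[];l=[];rr=[]
for x in range(235,330,3):
    i=np.where(m[100:240,x])[0];q.append((x,i[0]+99.5))
for y in range(175,235,3):
    i=np.where(m[y,190:370])[0]
    if len(i):l.append((i[0]+189.5,y));rr.append((i[-1]+190.5,y))
print(q[::6],l[::4],rr[::4])
ux,uy=M[:2,0],M[:2,1]
for z in(.010,.014,.018):
    f=lambda p:(onz(c,p,T[2]+z)[:,:2]-T[:2])@np.c_[ux,uy]*1000
    F,L,Q=f(q),f(l),f(rr)
    print(z,"front",np.median(F[:,0]).round(1),np.degrees(np.polyfit(F[:,1],F[:,0],1)[0]).round(2),"L",np.polyfit(L[:,0],L[:,1],1).round(3),"R",np.polyfit(Q[:,0],Q[:,1],1).round(3))
E
python3 hand2.py; python3 plan.py .499 .05 .12 76.4 8
```

```text
[ 0.45137357 -0.21265567  0.12939689] 0.059704125408935195 [-0.96323703  0.35476328 -3.43381974]
[(235, np.float64(161.5)), (253, np.float64(163.5)), (271, np.float64(155.5)), (289, np.float64(156.5)), (307, np.float64(161.5)), (325, np.float64(160.5))] [(np.float64(218.5), 175), (np.float64(219.5), 187), (np.float64(218.5), 199), (np.float64(219.5), 211), (np.float64(221.5), 223)] [(np.float64(342.5), 175), (np.float64(341.5), 187), (np.float64(341.5), 199), (np.float64(340.5), 211), (np.float64(339.5), 223)]
0.01 front 58.8 0.76 L [-7.0000e-03 -2.9638e+01] R [ 0.   29.48]
0.014 front 59.2 0.76 L [-7.0000e-03 -2.8849e+01] R [ 0.    28.696]
0.018 front 59.7 0.76 L [-7.000e-03 -2.806e+01] R [ 0.    27.912]
pos [[0.166,0.017,0.005],[0.166,0.014,0.006],[0.166,0.011,0.005],[0.167,0.008,0.006],[0.167,0.004,0.005],[0.167,0.001,0.006],[0.166,-0.003,0.005],[0.167,-0.006,0.006]]
rot [[-0.0001,-0.0,0.0064],[-0.0001,-0.0,0.0064],[-0.0001,-0.0,0.0064],[-0.0001,-0.0,0.0064],[-0.0001,-0.0,0.0064],[-0.0,-0.0001,0.0064],[-0.0001,-0.0,0.0064],[-0.0,-0.0001,0.0065]]
end [0.499  0.0501 0.1199] max mm 33.459826658247955 deg 1.1701384533464405
```

{"fn": "play_rows", "kwargs": {"claw": [0.6,0.6,0.6,0.6,0.6,0.6,0.6,0.6], "delta_pos": [[0.167,0.017,0.005],[0.167,0.014,0.006],[0.167,0.011,0.005],[0.167,0.008,0.006],[0.167,0.004,0.005],[0.167,0.001,0.006],[0.167,-0.003,0.005],[0.167,-0.006,0.006]], "delta_rot": [[0,0,0.0064],[0,0,0.0064],[0,0,0.0064],[0,0,0.0064],[0,0,0.0064],[0,0,0.0064],[0,0,0.0064],[0,0,0.0064]]}}

```text
time: 15.35
ee_pos: [0.499, 0.0518, 0.1194]
eef_rot: [0.786, 0.618, -0.001, -0.001]
ft_force: [-0.1, -0.4, -2.3]
width: 0.0594
grip_force: 25.0
```

{"fn": "play_rows", "kwargs": {"claw": [0.6,0.6], "delta_pos": [[0,0,0],[0,0,0]], "delta_rot": [[0,0,0],[0,0,0]]}}

```text
time: 15.55
ee_pos: [0.499, 0.051, 0.1196]
eef_rot: [0.785, 0.619, -0.001, -0.001]
ft_force: [0.0, 0.0, -1.8]
width: 0.0596
grip_force: 25.0
```

```bash
python3 plan.py .499 .0521 .065 76.4 5
```

```text
pos [[0.001,-0.0,0.055],[0.001,-0.0,0.054],[0.001,-0.0,0.055],[0.001,-0.0,0.054],[0.001,-0.001,0.055]]
rot [[-0.0002,0.0,0.0001],[-0.0002,0.0,0.0002],[-0.0002,0.0,0.0001],[-0.0001,0.0001,0.0002],[-0.0002,0.0,0.0001]]
end [0.4989 0.0521 0.065 ] max mm 11.003635762783135 deg 0.05091168824543142
```

{"fn": "play_rows", "kwargs": {"claw": [0.6,0.6,0.6,0.6,0.6,0.6], "delta_pos": [[0.001,0,0.055],[0.001,0,0.055],[0.001,0,0.055],[0.001,0,0.055],[0.001,0,0.05],[0,0,0]], "delta_rot": [[0,0,0.0001],[0,0,0.0001],[0,0,0.0001],[0,0,0.0001],[0,0,0.0001],[0,0,0]]}}

```text
time: 16.15
ee_pos: [0.4992, 0.0514, 0.0654]
eef_rot: [0.786, 0.618, -0.001, -0.001]
ft_force: [0.6, 0.1, -2.1]
width: 0.0598
grip_force: 25.0
```

{"fn": "play_rows", "kwargs": {"claw": [0.6,0.6,0.6,0.6,0.6,0.6,0.6], "delta_pos": [[0,0,0.03],[0,0,0.03],[0,0,0.025],[0,0,0.02],[0,0,0.01],[0,0,0.005],[0,0,0]], "delta_rot": [[0,0,0],[0,0,0],[0,0,0],[0,0,0],[0,0,0],[0,0,0],[0,0,0]]}}

```text
time: 16.85
ee_pos: [0.5003, 0.0515, 0.0431]
eef_rot: [0.786, 0.618, -0.0, 0.0]
ft_force: [-0.6, -0.9, -2.9]
width: 0.0597
grip_force: 25.0
```

{"fn": "play_rows", "kwargs": {"claw": [0.6,0.6,0.6,0.6], "delta_pos": [[0,-0.004,0.01],[0,-0.002,0.01],[0,0,0.005],[0,0,0]], "delta_rot": [[0,0,0],[0,0,0],[0,0,0],[0,0,0]]}}

```text
time: 17.25
ee_pos: [0.499, 0.0518, 0.038]
eef_rot: [0.786, 0.618, -0.0, -0.0]
ft_force: [0.7, 0.1, -2.6]
width: 0.0596
grip_force: 25.0
```

{"fn": "play_rows", "kwargs": {"claw": [0.6,0.6], "delta_pos": [[0,0,0.004],[0,0,0]], "delta_rot": [[0,0,0],[0,0,0]]}}

```text
time: 17.45
ee_pos: [0.4991, 0.0518, 0.0373]
eef_rot: [0.786, 0.618, -0.0, 0.0]
ft_force: [-0.6, 0.1, -2.3]
width: 0.0597
grip_force: 25.0
```

{"fn": "play_rows", "kwargs": {"claw": [0.6,0.6], "delta_pos": [[0,0,0.004],[0,0,0]], "delta_rot": [[0,0,0],[0,0,0]]}}

```text
time: 17.65
ee_pos: [0.499, 0.0518, 0.0365]
eef_rot: [0.786, 0.618, -0.0, 0.0]
ft_force: [0.7, -0.5, -2.2]
width: 0.0599
grip_force: 25.0
```

{"fn": "play_rows", "kwargs": {"claw": [0.6,0.6], "delta_pos": [[0,0,0.003],[0,0,0]], "delta_rot": [[0,0,0],[0,0,0]]}}

```text
time: 17.85
ee_pos: [0.4991, 0.0518, 0.0363]
eef_rot: [0.786, 0.618, -0.0, 0.0]
ft_force: [-2.9, -1.1, 4.7]
width: 0.06
grip_force: 25.0
```

{"fn": "play_rows", "kwargs": {"claw": [0.6,0.3,0.2,0.1,0.05,0], "delta_pos": [[0,0,0],[0,0,0],[0,0,0],[0,0,0],[0,0,0],[0,0,0]], "delta_rot": [[0,0,0],[0,0,0],[0,0,0],[0,0,0],[0,0,0],[0,0,0]]}}

```text
time: 18.45
ee_pos: [0.4991, 0.0518, 0.0359]
eef_rot: [0.786, 0.618, 0.0, 0.0]
ft_force: [-0.2, -0.4, -0.5]
width: 0.0824
grip_force: 0.0
```

{"fn": "play_rows", "kwargs": {"claw": [0,0,0,0,0,0,0], "delta_pos": [[0,0,-0.03],[0,0,-0.1],[0,0,-0.2],[-0.05,0,-0.2],[-0.1,0,-0.2],[-0.15,0,-0.1],[-0.15,0,0]], "delta_rot": [[0,0,0],[0,0,0],[0,0,0],[0,0,0],[0,0,0],[0,0,0],[0,0,0]]}}

```text
time: 19.15
ee_pos: [0.4792, -0.0362, 0.2058]
eef_rot: [0.786, 0.618, 0.002, 0.002]
ft_force: [-0.5, -0.5, -1.0]
width: 0.0872
grip_force: 0.0
```

```bash
cat > blkchk.py <<'E'
from m import *
s=r.read_state();print(s["ee_pos"],s["joint_positions"].round(2))
c=snap("wrist");d=snap("side");e=snap("scene");pickle.dump((c,d,e),open("w8.pkl","wb"))
q=blob(c,(17,90,110),(32,255,255),(225,30,345,240))
a=np.radians(76.2);u=np.array([np.cos(a),np.sin(a)]);n=np.array([u[1],-u[0]])
for z in(.046,.050,.054):
    t=rect(c,q,z);k=t[0]-[500.5,49.7]
    print(z,t[0],t[1:4],"case",k@n,k@u)
cv2.imwrite("pics/packed.png",np.hstack([cv2.resize(c["im"],(400,300)),cv2.resize(d["im"][180:300,230:390],(400,300),interpolation=cv2.INTER_CUBIC)]))
E
python3 blkchk.py
```

```text
[ 0.47921532 -0.03616793  0.20580797] [ 0.57  0.06 -0.6   1.83  0.04  1.26 -0.28]
0.046 [498.19482   48.678215] (np.float32(118.55772), np.float32(58.304688), np.float32(76.18903)) case -1.9949053198433482 -1.5421519635451728
0.05 [498.16605  48.54618] (np.float32(117.08332), np.float32(57.579617), np.float32(76.18905)) case -1.991358097606442 -1.6772395341178548
0.054 [498.13715   48.414158] (np.float32(115.608894), np.float32(56.85452), np.float32(76.18909)) case -1.9879321518333493 -1.8123451087943985
```

View pics/packed.png

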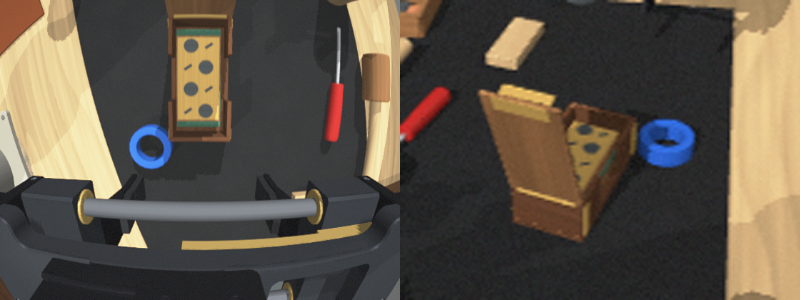

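The block lies on the board with green showing at both ends, about 20 mm clear of the -y wall, brass up. Now the lid. I'll work out its angle from the side view's lid corners at about (262,217) and (293,223).

```bash
python3 - <<'E'
from m import *
c,d,e=pickle.load(open("w8.pkl","rb"))
a=np.radians(76.2);u=np.array([np.cos(a),np.sin(a),0]);n=np.array([u[1],-u[0],0]);C0=np.array([.5005,.0497,0])
def hit(cam,p,x):
    o,v=rays(cam,p);v=v[0];t=(x-(o-C0)@n)/(v@n);P=o+t*v-C0;return (P@n*1000,P@u*1000,P[2]*1000)
for p,x in(((262,216.8),.043),((292.8,223),-.043)):
    P=hit(d,p,x);print(np.round(P,1),"r",np.hypot(P[1]-88,P[2]-57.5),"th",np.pi-np.arctan2(P[2]-57.5,P[1]-88))
# predicted lid edge for several angles, pixel in w2, side
for th in(1.7,1.8,1.9,2.0,2.1):
    P=[C0+n*x+u*(.088-.176*np.cos(th))+[0,0,.0575+.176*np.sin(th)] for x in(-.043,.043)]
    print(th,proj(pickle.load(open("w2.pkl","rb")),P).round(0).tolist(),proj(d,P).round(0).tolist())
E
python3 plan.py .5005 .0497 .30 76.2 4 | tail -1
```

```text
[ 43.  145.7 218.1] r 170.61224884709227 th 1.9159499578507584
[-43.  155.7 230.1] r 185.42714088610174 th 1.94443092012595
1.7 [[46.0, 136.0], [75.0, 59.0]] [[300.0, 212.0], [268.0, 205.0]]
1.8 [[38.0, 129.0], [65.0, 54.0]] [[297.0, 217.0], [265.0, 209.0]]
1.9 [[31.0, 123.0], [58.0, 50.0]] [[295.0, 223.0], [262.0, 215.0]]
2.0 [[26.0, 117.0], [52.0, 46.0]] [[292.0, 229.0], [259.0, 220.0]]
2.1 [[23.0, 112.0], [48.0, 44.0]] [[289.0, 235.0], [256.0, 227.0]]
end [0.5005 0.0498 0.3001] max mm 33.26078772368447 deg 0.04024922359499621
```

{"fn": "play_rows", "kwargs": {"claw": [1,1,1,1,1,1,1,1], "delta_pos": [[0,0,-0.21],[0,0,-0.21],[0.228,0,0],[0.228,0,0],[0.228,0,0],[0.228,0,0],[0.228,0,0],[0.228,0,0]], "delta_rot": [[0,0,0],[0,0,0],[0,0,0],[0,0,0],[0,0,0],[0,0,0],[0,0,0],[0,0,0]]}}

```text
time: 20.1
ee_pos: [0.5422, 0.2332, 0.286]
eef_rot: [0.786, 0.618, 0.0, -0.0]
ft_force: [0.8, 0.6, 0.9]
width: 0.0308
grip_force: 0.0
```

{"fn": "play_rows", "kwargs": {"claw": [1,1], "delta_pos": [[0,0,0],[0,0,0]], "delta_rot": [[0,0,0],[0,0,0]]}}

```text
time: 20.3
ee_pos: [0.5415, 0.2327, 0.2854]
eef_rot: [0.785, 0.62, -0.0, -0.001]
ft_force: [1.0, -0.6, 0.8]
width: 0.0151
grip_force: 0.0
```

```bash
cat > tc.py <<'E'
from h import *
s=r.read_state();a=np.radians(76.2);u=np.array([np.cos(a),np.sin(a)]);n=np.array([u[1],-u[0]]);k=(s["ee_pos"][:2]-[.5005,.0497])*1000
print("case x,y,z",(k@n).round(1),(k@u).round(1),(s["ee_pos"][2]*1000).round(1),"F",s["ft_force"].round(1),"q",s["joint_positions"].round(2),s["eef_rot"].round(3),s["time"])
E
python3 tc.py
```

```text
case x,y,z -3.8 187.5 285.4 F [ 1.  -0.6  0.8] q [ 0.15  0.33 -0.8   1.43  0.23  1.49 -0.88] [ 0.785  0.62  -0.    -0.001] 20.3
```

{"fn": "play_rows", "kwargs": {"claw": [1,1,1,1,1,1], "delta_pos": [[0,0.004,0.1],[0,0.004,0.1],[0,0.004,0.1],[0,0.004,0.08],[0,0.004,0.05],[0,0,0]], "delta_rot": [[0,0,0],[0,0,0],[0,0,0],[0,0,0],[0,0,0],[0,0,0]]}}

```text
time: 20.9
ee_pos: [0.5461, 0.2284, 0.1988]
eef_rot: [0.787, 0.618, -0.001, -0.0]
ft_force: [-0.2, -0.7, 0.1]
width: 0.0005
grip_force: 0.0
```

{"fn": "play_rows", "kwargs": {"claw": [1,1,1,1,1], "delta_pos": [[-0.04,0,0],[-0.04,0,0],[-0.03,0,0],[-0.02,0,0],[0,0,0]], "delta_rot": [[0,0,0],[0,0,0],[0,0,0],[0,0,0],[0,0,0]]}}

```text
time: 21.4
ee_pos: [0.5404, 0.2033, 0.2004]
eef_rot: [0.787, 0.617, 0.0, 0.0]
ft_force: [-0.0, -0.6, 0.3]
width: 0.0002
grip_force: 0.0
```

```bash
python3 tc.py
```

```text
case x,y,z 2.2 158.7 200.4 F [-0.  -0.6  0.3] q [ 0.2   0.34 -0.79  1.59  0.25  1.31 -0.86] [0.787 0.617 0.    0.   ] 21.4
```

```bash
cat > arc.py <<'E'
import numpy as np,sys
hw=10
def tcp(t):
    d=np.array([-np.cos(t),np.sin(t)]);n=np.array([np.sin(t),np.cos(t)]);H=np.array([88,57.5])
    return H+176*d+2.5*n+[hw,-25] if t>np.pi/2 else H+151*d+2.5*n+[hw,0]
y,z,t0,t1,N=map(float,sys.argv[1:])
p=np.array([y,z])
for t in np.linspace(t0,t1,int(N)+1)[1:]:
    q=tcp(t);s=np.round((q-p)/200,3);p=p+s*200;print([float(s[0]),0,float(-s[1])],end=",")
print("\nend",p)
E
python3 arc.py 158.7 200.4 1.9 1.4 7
```

```text
[-0.067, 0, -0.008],[-0.061, 0, -0.015],[-0.062, 0, -0.01],[-0.063, 0, -0.006],[-0.059, 0, -0.002],[-0.054, 0, 0.003],[-0.054, 0, 0.006],
end [ 74.7 206.8]
```

{"fn": "play_rows", "kwargs": {"claw": [1,1,1,1,1,1,1], "delta_pos": [[-0.067,0,-0.008],[-0.061,0,-0.015],[-0.062,0,-0.01],[-0.063,0,-0.006],[-0.059,0,-0.002],[-0.054,0,0.003],[-0.054,0,0.006]], "delta_rot": [[0,0,0],[0,0,0],[0,0,0],[0,0,0],[0,0,0],[0,0,0],[0,0,0]]}}

```text
time: 22.1
ee_pos: [0.5202, 0.1214, 0.2063]
eef_rot: [0.786, 0.618, 0.0, 0.0]
ft_force: [0.4, 1.1, -1.1]
width: 0.0008
grip_force: 0.5
```

```bash
python3 tc.py; python3 - <<'E'
from h import *
a=snap("scene")["im"][110:230,230:390];b=snap("side")["im"][180:300,230:390]
cv2.imwrite("pics/lid.png",np.hstack([cv2.resize(x,(400,300),interpolation=cv2.INTER_CUBIC) for x in(a,b)]))
E
```

```text
case x,y,z 2.0 74.3 206.3 F [ 0.4  1.1 -1.1] q [ 0.37  0.22 -0.77  1.69  0.16  1.29 -0.67] [0.786 0.618 0.    0.   ] 22.1
```

View pics/lid.png

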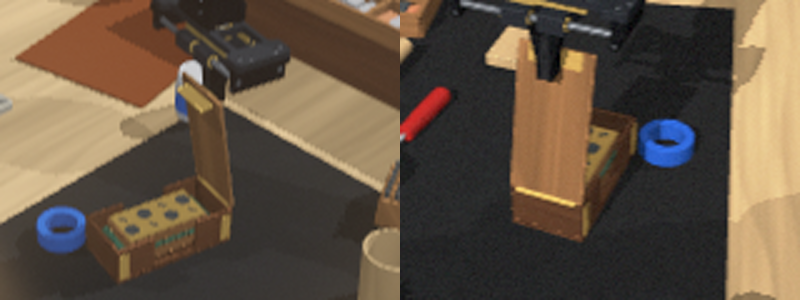

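The lid has swung just past upright, with the shut fingers on its outer face. Continuing the arc.

```bash
python3 arc.py 74.3 206.3 1.4 0.16 16
```

```text
[-0.055, 0, 0.009],[-0.056, 0, 0.016],[-0.055, 0, 0.02],[-0.054, 0, 0.024],[-0.051, 0, 0.028],[-0.049, 0, 0.032],[-0.046, 0, 0.036],[-0.043, 0, 0.039],[-0.041, 0, 0.043],[-0.036, 0, 0.045],[-0.034, 0, 0.048],[-0.029, 0, 0.051],[-0.025, 0, 0.053],[-0.021, 0, 0.054],[-0.017, 0, 0.056],[-0.013, 0, 0.057],
end [-50.7  84.1]
```

{"fn": "play_rows", "kwargs": {"claw": [1,1,1,1,1,1,1,1], "delta_pos": [[-0.055,0,0.009],[-0.056,0,0.016],[-0.055,0,0.02],[-0.054,0,0.024],[-0.051,0,0.028],[-0.049,0,0.032],[-0.046,0,0.036],[-0.043,0,0.039]], "delta_rot": [[0,0,0],[0,0,0],[0,0,0],[0,0,0],[0,0,0],[0,0,0],[0,0,0],[0,0,0]]}}

```text
time: 23.0
ee_pos: [0.5008, 0.042, 0.1649]
eef_rot: [0.786, 0.618, -0.0, 0.0]
ft_force: [0.3, 0.3, 1.1]
width: 0.0004
grip_force: 0.4
```

{"fn": "play_rows", "kwargs": {"claw": [1,1,1,1,1,1,1,1], "delta_pos": [[-0.041,0,0.043],[-0.036,0,0.045],[-0.034,0,0.048],[-0.029,0,0.051],[-0.025,0,0.053],[-0.021,0,0.054],[-0.017,0,0.056],[-0.013,0,0.057]], "delta_rot": [[0,0,0],[0,0,0],[0,0,0],[0,0,0],[0,0,0],[0,0,0],[0,0,0],[0,0,0]]}}

```text
time: 23.8
ee_pos: [0.4907, 0.0007, 0.0831]
eef_rot: [0.786, 0.618, -0.0, 0.0]
ft_force: [-0.2, 1.3, 0.5]
width: 0.0006
grip_force: 0.3
```

```bash
python3 tc.py
```

```text
case x,y,z 2.2 -49.9 83.1 F [-0.2  1.3  0.5] q [ 0.53  0.24 -0.68  1.94  0.18  1.02 -0.47] [ 0.786  0.618 -0.     0.   ] 23.8
```

{"fn": "play_rows", "kwargs": {"claw": [1,1,1,1,1,1], "delta_pos": [[-0.01,0,0.03],[-0.008,0,0.03],[-0.005,0,0.025],[0,0,0.018],[0,0,0.007],[0,0,0]], "delta_rot": [[0,0,0],[0,0,0],[0,0,0],[0,0,0],[0,0,0],[0,0,0]]}}

```text
time: 24.4
ee_pos: [0.4897, -0.0035, 0.0621]
eef_rot: [0.786, 0.618, -0.0, 0.0]
ft_force: [-0.1, -0.1, -0.3]
width: 0.0003
grip_force: 0.0
```

{"fn": "play_rows", "kwargs": {"claw": [1,1], "delta_pos": [[0,0,0.005],[0,0,0]], "delta_rot": [[0,0,0],[0,0,0]]}}

```text
time: 24.6
ee_pos: [0.4899, -0.0035, 0.0613]
eef_rot: [0.786, 0.618, 0.0, 0.0]
ft_force: [0.1, -0.6, 0.1]
width: 0.0006
grip_force: 0.0
```

{"fn": "play_rows", "kwargs": {"claw": [1,1], "delta_pos": [[0,0,0.006],[0,0,0]], "delta_rot": [[0,0,0],[0,0,0]]}}

```text
time: 24.8
ee_pos: [0.4899, -0.0035, 0.0604]
eef_rot: [0.786, 0.618, 0.0, 0.0]
ft_force: [-1.4, 0.0, 5.2]
width: 0.0006
grip_force: 2.5
```

{"fn": "play_rows", "kwargs": {"claw": [1,1], "delta_pos": [[0,0,0.005],[0,0,0]], "delta_rot": [[0,0,0],[0,0,0]]}}

```text
time: 25.0
ee_pos: [0.49, -0.0035, 0.0601]
eef_rot: [0.786, 0.618, -0.0, 0.0]
ft_force: [-6.1, 0.5, 16.3]
width: 0.0003
grip_force: 7.9
```

It presses firm at 60 mm, the shut height. Lift off and check.

{"fn": "play_rows", "kwargs": {"claw": [1,1,1,1,1,1,1,1], "delta_pos": [[0,0,-0.02],[0,0,-0.1],[0,0,-0.2],[-0.1,0,-0.2],[-0.2,0,-0.15],[-0.2,0,0],[-0.1,0,0],[0,0,0]], "delta_rot": [[0,0,0],[0,0,0],[0,0,0],[0,0,0],[0,0,0],[0,0,0],[0,0,0],[0,0,0]]}}

```text
time: 25.8
ee_pos: [0.4604, -0.1235, 0.193]
eef_rot: [0.788, 0.616, -0.0, 0.0]
ft_force: [0.6, 1.1, -0.9]
width: 0.0006
grip_force: 0.0
```

```bash
python3 - <<'E'
from h import *
a=snap("scene")["im"][130:250,215:375];b=snap("side")["im"][180:300,230:390]
cv2.imwrite("pics/shut.png",np.hstack([cv2.resize(x,(400,300),interpolation=cv2.INTER_CUBIC) for x in(a,b)]))
E
```

```text
(no output)
```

View pics/shut.png

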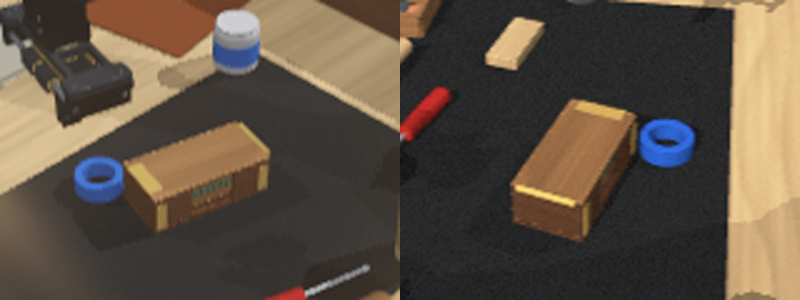

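Both views show the lid flush on the case, with the tape roll and the rest where they were. Handing in.

```bash
python3 -c "
from bench import r
print(r.close_job())"
```

```text
the job is handed in; nothing more can be done
None
```

The job is handed in at about 26 s: the green board lies flat on the steel block, the brass block sits on it brass side up, the lid is pressed shut, and nothing else appears moved; one fingertip pressed on the steel block (about 61 N at the wrist) before I shifted 3 mm.

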